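# Fill the carrier and start its wing bolt

### The arm

A 7-joint arm with a two-finger parallel gripper is mounted at the origin on a cart in front of the work surface, level with it; the furniture and walls round the work are solid. World frame = base frame: x ahead of the robot, y to its left, z up, the work surface at z = 0. Lengths are in m, angles in rad, forces in N, time in s.
With the tool pointing down it reaches from about 0.35 to 0.9 m from the base axis. Payload 19.9 kg.
Tool frame: the origin (TCP) lies between the finger pads; the fingertips stand nose_length ahead of it and the grasp point (between the pads) lies 2 mm behind it (nose_length is the distance from the TCP to the fingertips, in m); z points along the fingers, y is the line along which they close (so a half turn about z gives the same grasp; the last joint's range is limited). The gripper opens to 85 mm and grips with 20 to 120 N. Pads are 22 mm wide; open, the fingers measure 114 mm over their backs; the gripper's body (76 mm by 85 mm) begins 54 mm behind the grasp point. The pads swing forward as they close: fully open they stand 13 mm farther back than shut.
Start: joints at [-1.252, 0.417, -0.01, 1.614, 0.005, 1.111, -0.053], TCP at [0.221, 0.585, 0.248] pointing down, gripper open.
Joint ranges: [-2.81, 2.81], [-0.39, 2.02], [-1.27, 1.25], [0.06, 2.57], [-1.19, 4.33], [0.19, 2], [-2.82, 2.82]. Speed limits (rad/s): [1.89, 1.89, 2.39, 2.39, 3.01, 3.01, 3.01].

### API

Orientations are given as a 3x3 rotation matrix whose columns are the frame's x, y, z axes.
In Python, from bench import * gives the robot as it stands.
- The arm moves only by the shell command python3 -m handwheel 'ROWS'. ROWS is JSON, a list of rows, each an object with "travel": the shift along the tool's x, y, z in mm, a list of three; "twist": the turn, a rotation vector about the tool's x, y, z in rad, a list of three; "gripper": the closure in counts, from 0 (fully open) to 255 (shut). In form: [{"travel": [tx, ty, tz], "twist": [ax, ay, az], "gripper": gripper}, ...]. A call has 1 to 10 rows; each row is the pose to reach, as a shift and turn from the pose commanded when the call began, along the tool's axes at that moment; what a row does not reach only later rows make up. A row lasts 1/8 s, in which the tool goes at most 62.5 mm and 10.7 degrees, less where a joint would pass 70% of its speed; a pose out of reach is approached as far as the arm can. A call with a gripper value outside its range is refused whole. The fingers move at their own pace and stop on an object; the grip force is fixed at half the most. Time passes only in rows, so rows that repeat a pose let the fingers close. It gives the time, the measured TCP pose, the force, the opening and the grip force at its end, in the units of the state.
- state(): the state, without advancing time (a new reading comes with each control period).
- capture(name): name is "scene" or "top" or "wrist"; returns the picture (400x640x3 uint8, blue, green, red); there is no depth.
- camera_info(name): a dict with "vfov" (degrees; the focal length in pixels is half the picture's height over the tangent of half this angle, whatever the lens; pixels are square), "cx", "cy" (the principal point, pixels), "k1" (the pictures are not rectified: a ray, as slopes to the right and down, at radius r is drawn at 1 + k1 r^2 times it, then the intrinsics apply), "cam_to_world" (4x4, takes a point from camera to world coordinates); the wrist camera has in their place "T_tool_cam" (4x4, takes a point from camera to tool coordinates, whose origin is the TCP and whose axes are the flange's). Camera axes: x right, y up, looking along -z (the intrinsics and any distortion apply to the point x, -y, -z); pixel columns grow to the right and rows downward; lengths in m; the calibration is good to about 2 mm. A picture is of the moment at which its call begins: read the wrist's pose just before it. camera_info takes no time and is no camera call.
- hand_in(): hands the job in; it is judged then, once.
The state is a dict: "clock": time; "joint_pos": joint angles; "joint_vel": joint speeds; "effort": joint torques, N m; "eef_pos": TCP position; "orientation": TCP orientation; "force": force on the tool from outside, world axes, zero at the start; "torque": the same for the moment, N m; "opening": opening from 0.0 (shut) to 1.0 (fully open); "finger_force": force on a finger pad.
Only numpy, scipy, OpenCV 4.12 (cv2) and the standard library are available. Lean on these libraries where they do the work, as an engineer would, in place of code of your own. Each camera call takes 0.05 s, during which the arm holds its last target. There are 200 camera calls.

### The job

Pack the loose stack of culture dishes upright into the one empty compartment of the open carrier box and let go of it. Then start the wing bolt on the box's hold-down ear: turn it backward (anticlockwise from above) until you feel it drop off the thread start, then forward (clockwise) one full turn from there, and finish while still gripping the wing firmly. Leave the things standing around, and those already in the box, as they are.

Things in the scene. Friction and masses are not known exactly. Their poses are not given: they have to be found in the camera images.
- carrier: Open grey box fixed to the bench, 146 x 146 x 42 mm, with four 65.5 mm square compartments (5 mm walls and floor), three of them filled. Origin under its centre on the bench; x, y along its sides, z up. On its -y side an aluminium ear carries a round boss, 34 mm in diameter, top 46 mm up, axis at carrier (0, -0.140), with the wing bolt.
- empty_cell (a point): Centre of the floor of the empty compartment (-x+y in the carrier's frame; 5 mm above the bench), axes as the carrier's.
- dish_stack: The loose stack of beige culture dishes that stands alone on the bench on the robot's right (-y side): one rigid upright cylinder 59 mm in diameter, 89 mm high, about 70 g. Origin at the centre of its underside, z up.
- wing_bolt: Captive steel wing bolt in the boss, 0.25 kg, turns easily (0.01 N m). Origin on its axis, 46 mm above the bench when bolt_lift is 0. The wing is an upright bar 44 mm long (x), 12 mm thick (y), 26 mm high, 28 to 54 mm above the origin, on a 12 mm round shank. Between fingers set a few mm wider than the wing it turns with them and sinks by its own weight; clamped, it must be moved down.
- wing (a point): Centre of the wing, on the bolt's axis, 41 mm above the bolt's origin; x along the wing's 44 mm length, y across its 12 mm thickness, z up.
- bolt_turn (a joint): Turn of the bolt (rad); grows clockwise seen from above (forward, tightening), counts on past whole turns. At the start it reads 0.7 to 1.0. The reading tells nothing exact of where the thread begins: that lies 0.3 to 1.1 rad back from the start and differs each time.
- bolt_lift (a joint): Height of the bolt (m). At the start it rests on the first thread, 0 to -0.002; turned back it rises to 0 and then, within 0.3 rad past the thread start, drops to about -0.008. From there it sinks 8 mm per turn forward and cannot be pulled up; it bottoms at -0.0195. Turned forward without the drop it cross-threads and binds (never force it); turned back a further whole turn it climbs and drops again.
- small_bottle: Small white capped bottle 36 mm in diameter, 70 mm high, loose in the +x-y compartment. Origin at the centre of its underside.
- dish_pile: Pile of culture dishes 60 mm in diameter, 45 mm high, loose in the +x+y compartment. Origin at the centre of its underside.
- dish_pair: Two culture dishes, 59 mm in diameter, 30 mm high, loose in the -x-y compartment. Origin at the centre of its underside.
- beaker_250: Bystander: glass beaker, 90 mm in diameter, 133 mm high, on the far right of the bench. Origin at the centre of its underside.
- reagent_bottle: Bystander: white bottle with a screw cap, 60 mm in diameter, 120 mm high, behind the work. Origin at the centre of its underside.
- jar_stack: Bystander: wide, low pile of culture dishes, 92 mm in diameter, 45 mm high, behind the box. Origin at the centre of its underside.
Mind the look-alikes: they are no part of the job. Leave any orange or purple look-alike of the dish_stack alone. Leave any blue look-alike of the dish_pile alone.

How it is judged:
By the outcome, as a careful person would: the job done as asked, in the order asked, and still so for the second after the job is handed in, while the arm keeps its last pose, push and grip.
It also fails if it takes over 72 s, if anything falls off the work surface, if the arm or the gripper's body presses on something with over 40 N, if the wrist force passes 120 N, or if a joint passes its speed limit or range.

## Working session

There is one attempt and no reset: what is moved stays moved. The work goes in short steps, Python scripts to look and compute and a shell command to move; the robot and the scene stay as the last step left them, time stands still between calls to the robot, and variables do not carry over. Pictures are saved under pics/ and viewed, at most 10 in all, crops included, and the job is handed in when it is done.

```bash
ls; mkdir -p pics; python3 - <<'E'
from bench import *
import cv2
s=state();print({k:s[k] for k in('clock','eef_pos','orientation','force','opening')})
for n in('scene','top'):
    cv2.imwrite(f'pics/{n}0.png',capture(n)); print(n,camera_info(n))
print(camera_info('wrist'))
import bench;print([k for k in dir(bench) if k[0]!='_'])
E
```

```text
pics
{'clock': 0.0, 'eef_pos': array([0.22054256, 0.58447233, 0.24767866]), 'orientation': array([[-9.35614088e-01,  3.53024341e-01, -3.05984949e-04],
       [ 3.53024457e-01,  9.35613433e-01, -1.11190987e-03],
       [-1.06247620e-04, -1.14833871e-03, -9.99999335e-01]]), 'force': array([-0.380462  , -0.23400726, -0.68942197]), 'opening': 0.9961277185220381}
scene {'vfov': 44.895397307182, 'cx': 327.3346221447095, 'cy': 199.48506520877916, 'k1': 0.007677536052381787, 'cam_to_world': array([[ 0.62238568,  0.47031696, -0.62565008, -0.19697649],
       [-0.78265845,  0.36471766, -0.50440736, -0.70124132],
       [-0.0090457 ,  0.80360624,  0.59509259,  0.78727401],
       [ 0.        ,  0.        ,  0.        ,  1.        ]])}
top {'vfov': 49.842012175657246, 'cx': 316.0059083109432, 'cy': 199.82951122449484, 'k1': -0.048344048202477674, 'cam_to_world': array([[ 2.89953830e-02,  9.96974249e-01, -7.21222218e-02,
         4.79696631e-01],
       [-9.99577844e-01,  2.90528835e-02, -2.51874168e-04,
        -8.04115833e-02],
       [ 1.84424645e-03,  7.20990782e-02,  9.97395770e-01,
         1.13486721e+00],
       [ 0.00000000e+00,  0.00000000e+00,  0.00000000e+00,
         1.00000000e+00]])}
{'vfov': 70.42238763440281, 'cx': 319.279021360917, 'cy': 199.70293965990442, 'k1': -0.01247499959217725, 'T_tool_cam': array([[ 1.13191059e-05,  9.47677580e-01,  3.19229079e-01,
         8.08719464e-02],
       [ 9.99999525e-01, -3.21734966e-04,  9.19659058e-04,
         3.90174703e-04],
       [ 9.74247427e-04,  3.19228917e-01, -9.47677134e-01,
        -1.25099013e-01],
       [ 0.00000000e+00,  0.00000000e+00,  0.00000000e+00,
         1.00000000e+00]])}
['IKError', 'camera_info', 'capture', 'hand_in', 'nose_length', 'state']
```

View pics/top0.png

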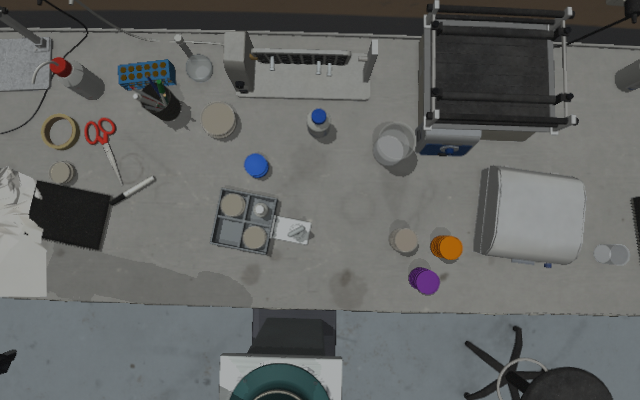

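View pics/scene0.png

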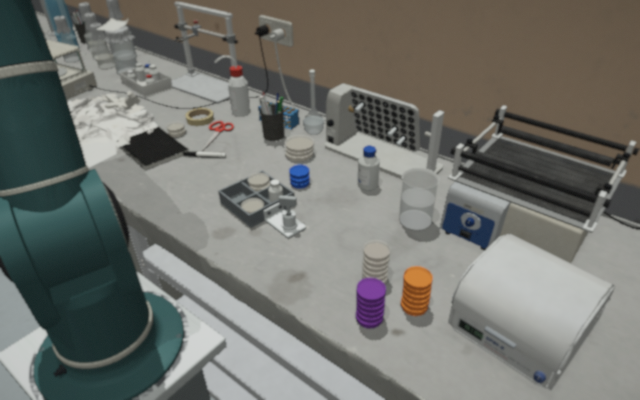

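The top view shows the empty compartment at (229,232), wing bolt (297,232), loose beige stack (405,240), orange (447,247), and purple (425,281). I'll enlarge the two areas.

```bash
cat > h.py <<'E'
from bench import *
import cv2, numpy as np
def K(n):
    c=camera_info(n); f=200/np.tan(np.radians(c['vfov']/2))
    return c,np.array([[f,0,c['cx']],[0,f,c['cy']],[0,0,1.]]),np.array([c['k1'],0,0,0,0.])
def T(n,s=None):
    c=camera_info(n)
    if n!='wrist': return c['cam_to_world']
    s=s or state(); M=np.eye(4); M[:3,:3]=s['orientation']; M[:3,3]=s['eef_pos']; return M@c['T_tool_cam']
F=np.diag([1,-1,-1.])
def proj(n,P,s=None):
    c,k,d=K(n); M=T(n,s); p=((np.atleast_2d(P)-M[:3,3])@M[:3,:3])@F
    return cv2.projectPoints(p,np.zeros(3),np.zeros(3),k,d)[0][:,0]
def unproj(n,uv,z,s=None):
    # exact inverse of r(1+k1 r^2); uv Nx2, z plane height(s)
    c,k,d=K(n); M=T(n,s); p=(np.atleast_2d(uv)-k[:2,2])/k[0,0]
    q=p.copy()
    for _ in range(30): q=p/(1+d[0]*(q**2).sum(1,keepdims=True))
    r=np.c_[q,np.ones(len(q))]@F@M[:3,:3].T
    return M[:3,3]+r*((z-M[2,3])/r[:,2])[:,None]
def crop(img,x0,y0,w,h,sc,fn):
    cv2.imwrite(fn,cv2.resize(img[y0:y0+h,x0:x0+w],None,fx=sc,fy=sc,interpolation=cv2.INTER_CUBIC))
E
python3 - <<'E'
from h import *
im=cv2.imread('pics/top0.png')
a=cv2.resize(im[180:260,205:320],None,fx=6,fy=6,interpolation=2)[:, :690]
b=cv2.resize(im[215:300,380:470],None,fx=1.0,fy=1.0)
crop(im,205,180,115,80,6,'pics/c1.png')
print(nose_length)
for n,uv,z in (('stack',(404.5,239),.089),('orange',(447,246),.089),('purple',(426,280),.089),('cell',(229,232),.005),('bolt',(297,232),.1)):
    print(n,unproj('top',uv,z).round(3))
E
```

```text
0.017
stack [[ 0.466 -0.298  0.089]]
orange [[ 0.452 -0.402  0.089]]
purple [[ 0.369 -0.351  0.089]]
cell [[0.47  0.145 0.005]]
bolt [[ 0.476 -0.037  0.1  ]]
```

View pics/c1.png

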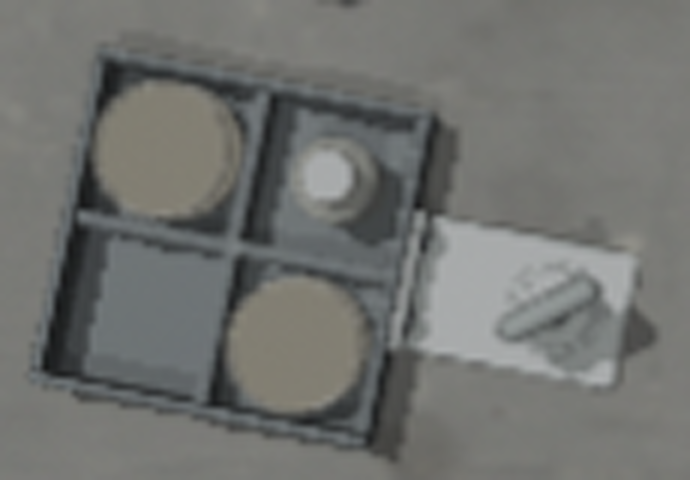

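```bash
cat >> h.py <<'E'
def rel(xyz,yaw,s=None):
    """tool-frame travel (mm) and twist to reach TCP xyz, tool down with tool y at world angle yaw(deg)"""
    from scipy.spatial.transform import Rotation as R
    s=s or state(); O=np.array(s['orientation']); a=np.radians(yaw); c,q=np.cos(a),np.sin(a)
    G=np.array([[-q,c,0],[c,q,0],[0,0,-1.]])
    print('travel',(O.T@(np.array(xyz)-s['eef_pos'])*1000).round(1),'twist',R.from_matrix(O.T@G).as_rotvec().round(3))
E
python3 - <<'E'
from h import *
f=lambda p:(np.array(p)+.5)/6-.5+[205,180]
P=unproj('top',f([(100,48),(435,110),(368,445),(33,375)]),.042)
c=P.mean(0);print(P.round(4),c)
print(np.linalg.norm(P-np.roll(P,-1,0),axis=1))
ex=P[0]+P[1]-P[2]-P[3]; ey=P[0]+P[3]-P[1]-P[2]
yaw=np.degrees([np.arctan2(ex[1],ex[0]),np.arctan2(ey[1],ey[0])-np.pi/2]);print('yaw',yaw)
a=np.radians(yaw.mean());R=np.array([[np.cos(a),-np.sin(a)],[np.sin(a),np.cos(a)]])
print('cell',c[:2]+R@[-.03525,.03525],'boss',c[:2]+R@[0,-.14])
W=unproj('top',f([(503,330),(592,285)]),.1);print('wing',W.mean(0),np.linalg.norm(W[1]-W[0]),np.degrees(np.arctan2(*(W[1]-W[0])[[1,0]])))
rel([.48,.03,.26],20)
E
```

```text
[[0.583  0.1629 0.042 ]
 [0.5607 0.0191 0.042 ]
 [0.4186 0.0424 0.042 ]
 [0.4436 0.1852 0.042 ]] [0.50146436 0.1023672  0.042     ]
[0.14547965 0.14405541 0.14496524 0.14125621]
yaw [-9.18974084 -9.37637073]
cell [0.47236226 0.14284179] boss [ 0.47888069 -0.03579929]
wing [ 0.47859441 -0.0339551   0.1       ] 0.03981261765112262 -61.5170644252123
travel [-438.5 -427.2  -11.8] twist [-0.001  0.001  0.861]
```

```bash
python3 -m handwheel '[{"travel":[-44,-43,-1],"twist":[0,0,0.086],"gripper":0},{"travel":[-88,-85,-2],"twist":[0,0,0.172],"gripper":0},{"travel":[-132,-128,-4],"twist":[0,0,0.258],"gripper":0},{"travel":[-175,-171,-5],"twist":[0,0,0.344],"gripper":0},{"travel":[-219,-214,-6],"twist":[0,0,0.43],"gripper":0},{"travel":[-263,-256,-7],"twist":[0,0,0.517],"gripper":0},{"travel":[-307,-299,-8],"twist":[0,0,0.603],"gripper":0},{"travel":[-351,-342,-9],"twist":[0,0,0.689],"gripper":0},{"travel":[-400,-390,-11],"twist":[0,0,0.775],"gripper":0},{"travel":[-438,-427,-12],"twist":[0,0,0.861],"gripper":0}]'
python3 - <<'E'
from h import *
s=state();print(s['clock'],s['eef_pos'],s['joint_pos'],abs(np.array(s['joint_vel'])).max())
cv2.imwrite('pics/w1.png',capture('wrist'))
np.save('pics/w1.npy',{k:s[k] for k in('eef_pos','orientation')},allow_pickle=True)
c,sn=np.cos(np.radians(-9.28)),np.sin(np.radians(-9.28));R=np.array([[c,-sn],[sn,c]])
rel([.466,-.298,.2],-34.5)
E
```

```text
clock: 1.35
eef_pos: [0.4801, 0.0286, 0.2605]
orientation: [[-0.339, 0.941, 0.0], [0.941, 0.339, 0.0], [0.0, 0.0, -1.0]]
force: [1.1, 1.8, -0.1]
opening: 1.001
finger_force: 0.0
1.35 [0.48013952 0.028603   0.26049494] [-0.57847914  0.15348923  0.50406016  1.96116811 -0.08550359  1.04702032
  0.30956855] 0.629073060287953
travel [-296.5 -120.5   61.5] twist [0.002 0.002 0.937]
```

View pics/w1.png

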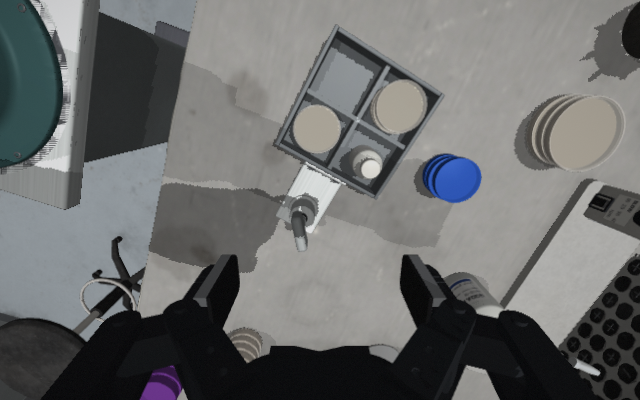

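The wrist view shows the box rim corners at (336,26), (442,95), (377,197), (275,144), the empty cell at (345,75) and the bolt at (303,210). I'll cross-check the pose and go on to the stack.

```bash
python3 - <<'E'
from h import *
s=np.load('pics/w1.npy',allow_pickle=True).item()
P=unproj('wrist',[(336,25.5),(442,95),(377,198),(274.5,144)],.042,s)
c=P.mean(0);print(P.round(4),c, np.linalg.norm(P-np.roll(P,-1,0),axis=1))
d=P[0]+P[1]-P[2]-P[3]; print(np.degrees(np.arctan2(d[1],d[0]))-90)
d=P[0]-P[1]-P[2]*-1*0; 
c2,sn=np.cos(np.radians(-9.28)),np.sin(np.radians(-9.28));R=np.array([[c2,-sn],[sn,c2]])
print('cell',c[:2]+R@[-.03525,.03525],'boss',c[:2]+R@[0,-.14])
E
python3 -m handwheel '[{"travel":[-30,-12,6],"twist":[0,0,0.1],"gripper":0},{"travel":[-74,-30,15],"twist":[0,0,0.23],"gripper":0},{"travel":[-118,-48,25],"twist":[0,0,0.37],"gripper":0},{"travel":[-163,-66,34],"twist":[0,0,0.51],"gripper":0},{"travel":[-207,-84,43],"twist":[0,0,0.65],"gripper":0},{"travel":[-252,-102,52],"twist":[0,0,0.8],"gripper":0},{"travel":[-285,-115,59],"twist":[0,0,0.9],"gripper":0},{"travel":[-296,-120,61],"twist":[0,0,0.937],"gripper":0},{"travel":[-296,-120,61],"twist":[0,0,0.937],"gripper":0},{"travel":[-296,-120,61],"twist":[0,0,0.937],"gripper":0}]'
python3 - <<'E'
from h import *
s=state();print(s['clock'],s['eef_pos'],s['joint_pos'],abs(np.array(s['joint_vel'])).max(),s['force'])
cv2.imwrite('pics/w2.png',capture('wrist'))
np.save('pics/w2.npy',{k:s[k] for k in('eef_pos','orientation')},allow_pickle=True)
E
```

```text
[[0.4432 0.1867 0.042 ]
 [0.5818 0.1629 0.042 ]
 [0.5614 0.0238 0.042 ]
 [0.4183 0.0448 0.042 ]] [0.5011795  0.10452589 0.042     ] [0.14064549 0.14053304 0.144662   0.14405233]
-9.158755596500498
cell [0.47207524 0.14499893] boss [ 0.47860319 -0.0336418 ]
clock: 2.65
eef_pos: [0.4684, -0.2873, 0.1994]
orientation: [[0.553, 0.833, 0.0], [0.833, -0.553, 0.001], [0.001, -0.0, -1.0]]
force: [0.6, -0.2, 1.0]
opening: 1.0
finger_force: 0.0
2.65 [ 0.46838654 -0.28728659  0.1993803 ] [-0.11206551  0.42659894  0.76870704  1.87186133 -0.35347557  0.9839669
  0.22559667] 0.005898612011154056 [ 0.64122528 -0.19399023  0.97557124]
```

View pics/w2.png

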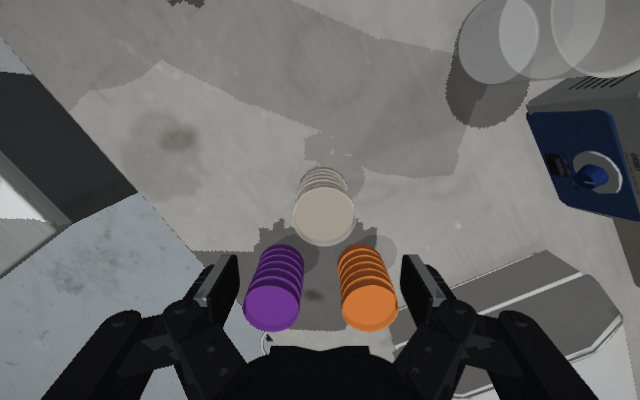

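The stack's top disc is at (324,215), radius about 31. Purple and orange sit below it in the image, clear of the finger tracks at left and right.

```bash
python3 - <<'E'
from h import *
from scipy.optimize import least_squares
s=np.load('pics/w2.npy',allow_pickle=True).item()
im=cv2.imread('pics/w2.png'); hsv=cv2.cvtColor(im,40); 
# beige disc flat colour segment
ref=im[208:222,316:332].reshape(-1,3).mean(0)
m=(np.abs(im.astype(float)-ref).max(2)<12).astype('uint8')
n,l,st,ce=cv2.connectedComponentsWithStats(m); k=l[215,324]; print(ref,st[k],ce[k])
cnt=max(cv2.findContours((l==k).astype('uint8'),0,1)[0],key=len)[:,0].astype(float)
hull=cv2.convexHull(cnt.astype(np.float32))[:,0]
P=unproj('wrist',hull,.089,s)[:,:2]
r=least_squares(lambda p:np.hypot(*(P-p[:2]).T)-p[2],[.466,-.298,.0295],loss='soft_l1',f_scale=.001);print(r.x)
t=cv2.imread('pics/top0.png');ref=t[237:242,402:407].reshape(-1,3).mean(0)
m=(np.abs(t.astype(float)-ref).max(2)<14).astype('uint8');n,l,st,ce=cv2.connectedComponentsWithStats(m,connectivity=4);k=l[239,404];print(st[k],ce[k],unproj('top',ce[k],.089))
p=r.x[:2]
rel([p[0],p[1],.068],-33.6)
E
```

```text
[141.03571429 151.08035714 158.82589286] [  141    61   442   238 31865] [332.43944767 186.30547623]
[ 0.52999455 -0.2795499   0.18730359]
[    0    33   640   283 88467] [346.00497361 183.99292392] [[ 0.59624209 -0.15229719  0.089     ]]
travel [ 40.3  47.  131.5] twist [ 0.    -0.001  0.001]
```

```bash
python3 - <<'E'
from h import *
s=np.load('pics/w2.npy',allow_pickle=True).item()
im=cv2.imread('pics/w2.png'); 
g=cv2.cvtColor(im,6)
C=cv2.HoughCircles(g[150:260,270:380],cv2.HOUGH_GRADIENT_ALT,1,10,param1=100,param2=.6,minRadius=22,maxRadius=45)
print(None if C is None else C[0]+[270,150,0])
P=unproj('wrist',[(293,214),(355.5,214),(324,246)],.089,s);print(P)
# predict image of the disc
for q in [(P[0]+P[1])/2]:
    print(q); th=np.linspace(0,2*np.pi,60)
    d=proj('wrist',np.c_[q[0]+.0295*np.cos(th),q[1]+.0295*np.sin(th),th*0+.089],s)
    print(d.min(0),d.max(0))
    cv2.polylines(im,[d.round().astype(int)],True,(0,0,255),1)
print('front est',P[2,:2]+np.array([.553,.833])*.0295)
crop(im,260,150,130,120,5,'pics/w2c.png')
E
```

```text
[[323.         212.          31.21606255]]
[[ 0.44423917 -0.28343891  0.089     ]
 [ 0.49072195 -0.3142786   0.089     ]
 [ 0.44979226 -0.32541911  0.089     ]]
[ 0.46748056 -0.29885876  0.089     ]
[291.19827415 182.03369891] [357.33027869 243.66013274]
front est [ 0.46610576 -0.30084561]
```

View pics/w2c.png

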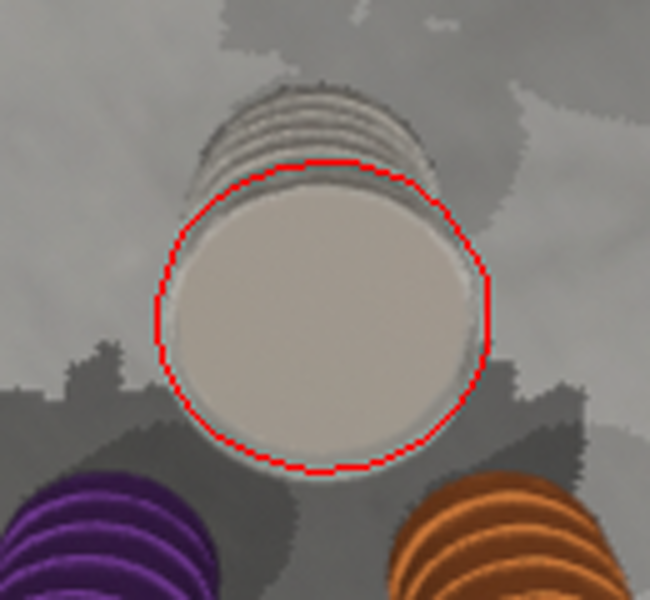

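The drawn circle sits about 1.5 px high, so I take the centre as (0.4665,-0.3003). Next I descend and grip.

```bash
python3 -m handwheel '[{"travel":[-12,5.6,25],"twist":[0,0,0],"gripper":0},{"travel":[-12,5.6,70],"twist":[0,0,0],"gripper":0},{"travel":[-12,5.6,110],"twist":[0,0,0],"gripper":0},{"travel":[-12,5.6,131],"twist":[0,0,0],"gripper":0},{"travel":[-12,5.6,131],"twist":[0,0,0],"gripper":0},{"travel":[-12,5.6,131],"twist":[0,0,0],"gripper":40},{"travel":[-12,5.6,131],"twist":[0,0,0],"gripper":90},{"travel":[-12,5.6,131],"twist":[0,0,0],"gripper":140},{"travel":[-12,5.6,131],"twist":[0,0,0],"gripper":140},{"travel":[-12,5.6,131],"twist":[0,0,0],"gripper":140}]'
```

```text
clock: 3.95
eef_pos: [0.4668, -0.3019, 0.0699]
orientation: [[0.555, 0.832, 0.002], [0.832, -0.555, -0.0], [0.001, 0.002, -1.0]]
force: [-4.2, 3.2, 15.1]
opening: 0.659
finger_force: 61.0
```

```bash
python3 -m handwheel '[{"travel":[0,0,-10],"twist":[0,0,0],"gripper":140},{"travel":[0,0,-45],"twist":[0,0,0],"gripper":140},{"travel":[0,0,-90],"twist":[0,0,0],"gripper":140},{"travel":[0,0,-130],"twist":[0,0,0],"gripper":140},{"travel":[0,0,-130],"twist":[0,0,0],"gripper":140},{"travel":[0,0,-130],"twist":[0,0,0],"gripper":140}]'
python3 -c "
from h import *
s=state();print(s['joint_pos'],abs(s['joint_vel']).max(),s['opening']);rel([.472,.144,.2],25)"
```

```text
clock: 4.7
eef_pos: [0.4661, -0.3013, 0.1983]
orientation: [[0.554, 0.832, 0.0], [0.832, -0.554, 0.0], [0.0, 0.0, -1.0]]
force: [-0.2, -0.4, -1.7]
opening: 0.667
finger_force: 64.1
[-0.08712732  0.44088073  0.77382046  1.85961655 -0.3656763   0.98823596
  0.25657307] 0.021205775276859788 0.6666855964446898
travel [ 373.9 -242.    -1.5] twist [ 0.    -0.    -1.024]
```

```bash
python3 -m handwheel '[{"travel":[22,-15,0],"twist":[0,0,-0.06],"gripper":140},{"travel":[67,-44,0],"twist":[0,0,-0.18],"gripper":140},{"travel":[116,-75,0],"twist":[0,0,-0.32],"gripper":140},{"travel":[166,-107,0],"twist":[0,0,-0.46],"gripper":140},{"travel":[216,-140,0],"twist":[0,0,-0.6],"gripper":140},{"travel":[265,-172,0],"twist":[0,0,-0.73],"gripper":140},{"travel":[310,-201,0],"twist":[0,0,-0.85],"gripper":140},{"travel":[347,-225,0],"twist":[0,0,-0.95],"gripper":140},{"travel":[368,-238,0],"twist":[0,0,-1.01],"gripper":140},{"travel":[374,-242,0],"twist":[0,0,-1.024],"gripper":140}]'
python3 -m handwheel '[{"travel":[0,0,0],"twist":[0,0,0],"gripper":140},{"travel":[0,0,0],"twist":[0,0,0],"gripper":140},{"travel":[0,0,0],"twist":[0,0,0],"gripper":140}]'
python3 - <<'E'
from h import *
s=state();rel([.4722,.1438,.1],25)
w=capture('wrist');t=capture('top');cv2.imwrite('pics/w3.png',w);cv2.imwrite('pics/t3.png',t)
np.save('pics/w3.npy',{k:s[k] for k in('eef_pos','orientation')},allow_pickle=True)
E
```

```text
clock: 5.95
eef_pos: [0.472, 0.1444, 0.1977]
orientation: [[-0.424, 0.906, -0.001], [0.906, 0.424, -0.001], [-0.0, -0.001, -1.0]]
force: [-0.5, -0.6, -0.2]
opening: 0.664
finger_force: 63.8
clock: 6.32
eef_pos: [0.4724, 0.1429, 0.1983]
orientation: [[-0.421, 0.907, 0.0], [0.907, 0.421, -0.0], [-0.0, -0.0, -1.0]]
force: [-0.2, 0.1, -0.7]
opening: 0.661
finger_force: 63.8
travel [ 0.9  0.3 98.3] twist [-0.     0.    -0.002]
```

View pics/w3.png

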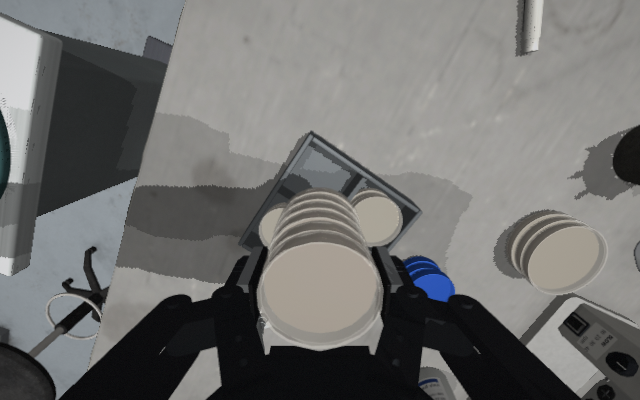

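Here the held stack's top disc is about (257–384, 240–346), and the rim corners are at (311,131), (424,212) and (240,248).

```bash
python3 - <<'E'
from h import *
s=np.load('pics/w3.npy',allow_pickle=True).item(); O=s['orientation']
P=unproj('wrist',[(311,131),(424,212)],.042,s);print(P,np.linalg.norm(P[0]-P[1]))
d=P[1]-P[0];a=np.arctan2(d[1],d[0]);print('yaw',np.degrees(a));a=np.radians(-9.25)
R=np.array([[np.cos(a),-np.sin(a)],[np.sin(a),np.cos(a)]])
# corner (-.073,.073) and (.073,.073)
print('cell from corner A',P[0,:2]+R@[.03775,-.03775],'B',P[1,:2]+R@[-.10825,-.03775])
zt=s['eef_pos'][2]+.0191
Q=unproj('wrist',[(257,292),(384,292),(320,346)],zt,s)
m=(Q[0]+Q[1])/2;print('disc',m,np.linalg.norm(Q[0]-Q[1]),'front est',Q[2]+O[:,0]*.0295, s['eef_pos'])
im=cv2.imread('pics/w3.png');th=np.linspace(0,2*np.pi,90)
for e in(0,.001,.002):
  c=s['eef_pos']+O[:,0]*e; d=proj('wrist',np.c_[c[0]+.0295*np.cos(th),c[1]+.0295*np.sin(th),th*0+zt],s);print(e,d.min(0),d.max(0))
# top view cross-check: bottom of held stack
E
```

```text
[[0.44207884 0.19140212 0.042     ]
 [0.58594308 0.16541383 0.042     ]] 0.1461927149526346
yaw -10.239741210592802
cell from corner A [0.47326992 0.14807498] B [0.47303269 0.1455551 ]
disc [0.47284847 0.14577544 0.21743651] 0.056455295080047097 front est [0.47323475 0.14448989 0.21743189] [0.47235456 0.14286283 0.19833651]
0 [250.64474171 236.96958139] [382.86647564 347.78011274]
0.001 [250.46657126 234.77351073] [383.03184064 346.16786848]
0.002 [250.2875519  232.56520635] [383.19799472 344.54763071]
```

```bash
python3 -m handwheel '[{"travel":[0.8,0.4,15],"twist":[0,0,0],"gripper":140},{"travel":[0.8,0.4,45],"twist":[0,0,0],"gripper":140},{"travel":[0.8,0.4,70],"twist":[0,0,0],"gripper":140},{"travel":[0.8,0.4,80],"twist":[0,0,0],"gripper":140},{"travel":[0.8,0.4,80],"twist":[0,0,0],"gripper":140},{"travel":[0.8,0.4,83],"twist":[0,0,0],"gripper":140},{"travel":[0.8,0.4,86],"twist":[0,0,0],"gripper":140},{"travel":[0.8,0.4,90],"twist":[0,0,0],"gripper":140},{"travel":[0.8,0.4,93],"twist":[0,0,0],"gripper":140},{"travel":[0.8,0.4,93],"twist":[0,0,0],"gripper":140}]'
```

```text
clock: 7.68
eef_pos: [0.4722, 0.1446, 0.1051]
orientation: [[-0.422, 0.906, -0.0], [0.906, 0.422, -0.0], [-0.0, -0.0, -1.0]]
force: [0.9, -0.3, -0.4]
opening: 0.67
finger_force: 63.9
```

```bash
python3 -m handwheel '[{"travel":[0,0,5],"twist":[0,0,0],"gripper":140},{"travel":[0,0,10],"twist":[0,0,0],"gripper":140},{"travel":[0,0,15],"twist":[0,0,0],"gripper":140},{"travel":[0,0,20],"twist":[0,0,0],"gripper":140},{"travel":[0,0,24],"twist":[0,0,0],"gripper":140},{"travel":[0,0,26],"twist":[0,0,0],"gripper":140},{"travel":[0,0,27.5],"twist":[0,0,0],"gripper":140},{"travel":[0,0,28.5],"twist":[0,0,0],"gripper":140},{"travel":[0,0,28.5],"twist":[0,0,0],"gripper":140}]'
```

```text
clock: 8.8
eef_pos: [0.4723, 0.1446, 0.0768]
orientation: [[-0.422, 0.906, 0.0], [0.906, 0.422, -0.0], [-0.0, 0.0, -1.0]]
force: [0.2, -0.2, -0.6]
opening: 0.667
finger_force: 63.9
```

```bash
python3 -m handwheel '[{"travel":[0,0,0.7],"twist":[0,0,0],"gripper":140},{"travel":[0,0,1.4],"twist":[0,0,0],"gripper":140},{"travel":[0,0,2],"twist":[0,0,0],"gripper":140},{"travel":[0,0,2],"twist":[0,0,0],"gripper":140}]'
```

```text
clock: 9.3
eef_pos: [0.4723, 0.1446, 0.075]
orientation: [[-0.422, 0.906, 0.0], [0.906, 0.422, 0.0], [0.0, 0.0, -1.0]]
force: [-3.7, 0.1, 6.1]
opening: 0.666
finger_force: 64.8
```

```bash
python3 -m handwheel '[{"travel":[0,0,0],"twist":[0,0,0],"gripper":75},{"travel":[0,0,0],"twist":[0,0,0],"gripper":50},{"travel":[0,0,0],"twist":[0,0,0],"gripper":30},{"travel":[0,0,0],"twist":[0,0,0],"gripper":30},{"travel":[0,0,-15],"twist":[0,0,0],"gripper":30},{"travel":[0,0,-50],"twist":[0,0,0],"gripper":30},{"travel":[0,0,-100],"twist":[0,0,0],"gripper":30},{"travel":[0,0,-145],"twist":[0,0,0],"gripper":30},{"travel":[0,0,-145],"twist":[0,0,0],"gripper":30},{"travel":[0,0,-145],"twist":[0,0,0],"gripper":30}]'
python3 - <<'E'
from h import *
s=state();print(s['joint_pos'])
w=capture('wrist');t=capture('top');cv2.imwrite('pics/w4.png',w)
a=cv2.resize(t[180:260,205:320],None,fx=5,fy=5,interpolation=2);b=cv2.resize(w,(640,400))
o=np.zeros((600,800,3),'uint8')
o[:400,:575]=a;  
# wing crop
o[400:600,:320]=cv2.resize(w,(320,200)); cv2.imwrite('pics/m4.png',o)
E
```

```text
clock: 10.55
eef_pos: [0.472, 0.1446, 0.2201]
orientation: [[-0.422, 0.906, 0.0], [0.906, 0.422, 0.0], [0.0, 0.0, -1.0]]
force: [-0.1, 0.0, 0.2]
opening: 0.884
finger_force: 0.0
[-0.75909713  0.22905804  0.4581412   1.97641054 -0.12293562  0.96230094
  0.19519742]
```

View pics/m4.png

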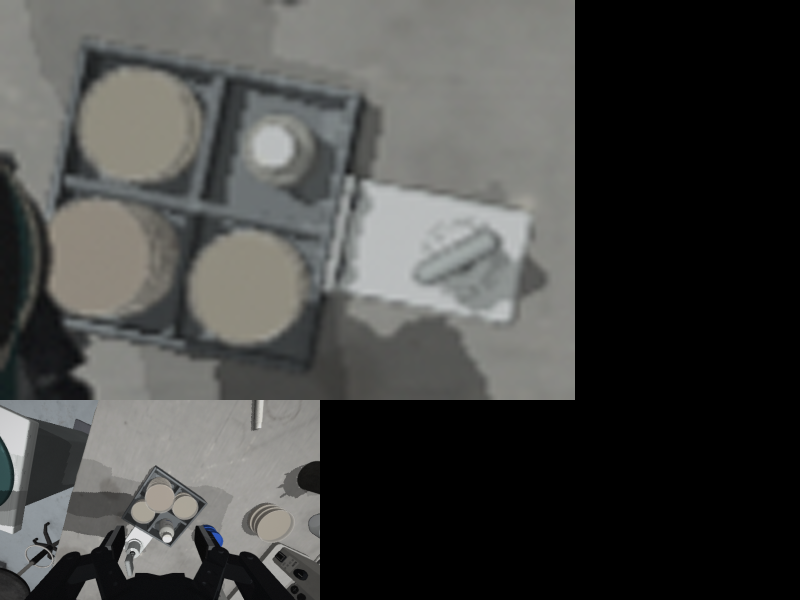

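The stack stands upright in its cell and the neighbours are undisturbed. Now to the wing: axis ≈ (0.4788,-0.034), long axis at −61.5°.

```bash
python3 -c "
from h import *
rel([.4788,-.034,.16],33)"
```

```text
travel [-164.7  -69.    59.4] twist [-0.001  0.    -0.14 ]
```

```bash
python3 -m handwheel '[{"travel":[-15,-6,0],"twist":[0,0,-0.02],"gripper":30},{"travel":[-50,-21,0],"twist":[0,0,-0.06],"gripper":60},{"travel":[-90,-38,10],"twist":[0,0,-0.1],"gripper":90},{"travel":[-125,-52,20],"twist":[0,0,-0.14],"gripper":110},{"travel":[-150,-63,40],"twist":[0,0,-0.14],"gripper":130},{"travel":[-162,-68,55],"twist":[0,0,-0.14],"gripper":150},{"travel":[-164.7,-69,59.4],"twist":[0,0,-0.14],"gripper":150},{"travel":[-164.7,-69,59.4],"twist":[0,0,-0.14],"gripper":150},{"travel":[-164.7,-69,59.4],"twist":[0,0,-0.14],"gripper":150}]'
python3 - <<'E'
from h import *
s=state();w=capture('wrist')
im=w.copy()
# predicted wing top outline at z=.1 (lift 0), centre .4788,-.034, angle -61.5
a=np.radians(-61.5);u=np.array([np.cos(a),np.sin(a)]);v=np.array([-u[1],u[0]])
c=np.array([.4788,-.034])
q=np.array([c+i*.022*u+j*.006*v for i,j in((1,1),(1,-1),(-1,-1),(-1,1))])
d=proj('wrist',np.c_[q,np.full(4,.1)],s);cv2.polylines(im,[d.round().astype(int)],True,(0,0,255),1)
crop(im,180,100,280,210,2.8,'pics/w5.png');print(s['joint_pos'])
rel([.4788,-.034,.085],33)
E
```

```text
clock: 11.78
eef_pos: [0.4795, -0.0331, 0.1608]
orientation: [[-0.545, 0.838, 0.0], [0.838, 0.545, 0.0], [-0.0, 0.0, -1.0]]
force: [-0.5, -0.4, -1.3]
opening: 0.412
finger_force: 0.0
[-0.44189174  0.30402707  0.52133126  2.06102454 -0.20453943  0.82506132
  0.77605959]
travel [-0.3 -1.1 75.8] twist [0.001 0.    0.001]
```

View pics/w5.png

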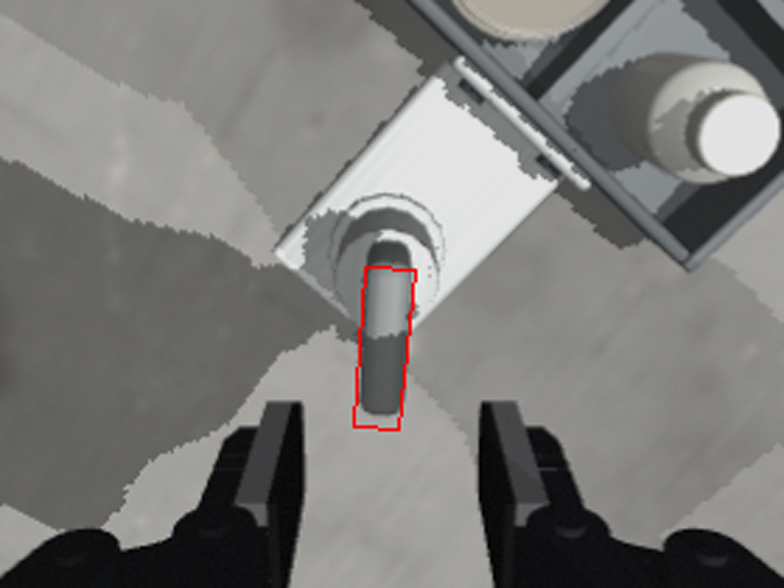

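The wing is aligned between the fingers, matching the prediction to about 2 mm. I'll descend and clamp lightly to calibrate the opening.

```bash
python3 -m handwheel '[{"travel":[-0.3,-1,20],"twist":[0,0,0],"gripper":150},{"travel":[-0.3,-1,50],"twist":[0,0,0],"gripper":150},{"travel":[-0.3,-1,72],"twist":[0,0,0],"gripper":150},{"travel":[-0.3,-1,76],"twist":[0,0,0],"gripper":150},{"travel":[-0.3,-1,76],"twist":[0,0,0],"gripper":190},{"travel":[-0.3,-1,76],"twist":[0,0,0],"gripper":205},{"travel":[-0.3,-1,76],"twist":[0,0,0],"gripper":205},{"travel":[-0.3,-1,76],"twist":[0,0,0],"gripper":205}]'
python3 -m handwheel '[{"travel":[0,0,0],"twist":[0,0,0],"gripper":230},{"travel":[0,0,0],"twist":[0,0,0],"gripper":230},{"travel":[0,0,0],"twist":[0,0,0],"gripper":230}]'
```

```text
clock: 12.82
eef_pos: [0.4788, -0.0345, 0.0847]
orientation: [[-0.545, 0.839, 0.001], [0.839, 0.545, 0.0], [-0.0, 0.0, -1.0]]
force: [-0.1, -0.3, -0.0]
opening: 0.195
finger_force: 0.0
clock: 13.2
eef_pos: [0.4787, -0.0346, 0.0845]
orientation: [[-0.545, 0.839, 0.0], [0.839, 0.545, -0.0], [-0.0, 0.0, -1.0]]
force: [-1.6, -0.6, 3.4]
opening: 0.131
finger_force: 59.4
```

```bash
cat > chk.py <<'E'
import sys
from h import *
s=state();w=capture('wrist');i=sys.argv[1];cv2.imwrite(f'pics/b{i}.png',w)
O=s['orientation'];y=np.degrees(np.arctan2(O[1,1],O[0,1]))
b=cv2.imread('pics/b0.png');g=lambda x:cv2.cvtColor(x,6)
e=lambda x:proj('wrist',s['eef_pos']+O@[x[0],x[1],x[2]],s)[0]
zt=s['eef_pos'][2]-.1  # tool z of wing top at lift 0
r0,r8=e([.022,0,zt]),e([.022,0,zt+.008])
m=np.zeros((400,640),'uint8');c=r0.astype(int)
m[c[1]-45:c[1]+14,c[0]-14:c[0]+15]=255
p=cv2.goodFeaturesToTrack(g(b),25,.02,3,mask=m)
q,st,_=cv2.calcOpticalFlowPyrLK(g(b),g(w),p,None,winSize=(21,21));k=st[:,0]==1
print(i,'t',round(s['clock'],2),'yaw',round(y,1),'z',round(s['eef_pos'][2],4),'pred end',r0.round(),r8.round(),'flow',np.median((q-p)[k],0).round(1)[0],k.sum(),'op',round(s['opening'],3),'F',s['force'].round(1))
E
python3 -m handwheel '[{"travel":[0,0,0],"twist":[0,0,0],"gripper":213},{"travel":[0,0,0],"twist":[0,0,0],"gripper":213},{"travel":[0,0,0],"twist":[0,0,0],"gripper":213}]' >/dev/null
python3 - <<'E'
from h import *
cv2.imwrite('pics/b0.png',capture('wrist'))
E
python3 -m handwheel '[{"travel":[0,0,0],"twist":[0,0,-0.1],"gripper":213},{"travel":[0,0,0],"twist":[0,0,-0.1],"gripper":213}]' >/dev/null; python3 chk.py 1
python3 -m handwheel '[{"travel":[0,0,0],"twist":[0,0,-0.1],"gripper":213},{"travel":[0,0,0],"twist":[0,0,-0.1],"gripper":213}]' >/dev/null; python3 chk.py 2
python3 -m handwheel '[{"travel":[0,0,0],"twist":[0,0,-0.1],"gripper":213},{"travel":[0,0,0],"twist":[0,0,-0.1],"gripper":213}]' >/dev/null; python3 chk.py 3
```

```text
1 t 13.88 yaw 38.7 z 0.0844 pred end [317. 248.] [317. 240.] flow [ 1.9 -0. ] 16 op 0.165 F [-0.5 -0.8  0.5]
2 t 14.18 yaw 44.3 z 0.0845 pred end [317. 248.] [318. 240.] flow [1.4 0.1] 16 op 0.166 F [ 0.4  0.2 -0.6]
3 t 14.47 yaw 50.0 z 0.0845 pred end [318. 248.] [318. 240.] flow [1.3 0.1] 16 op 0.161 F [0.8 1.1 1.4]
```

```bash
echo "sys.exit(int(np.median((q-p)[k],0)[0][1]<-2.5))" >> chk.py
python3 -m handwheel '[{"travel":[0,0,0],"twist":[0,0,-0.1],"gripper":213},{"travel":[0,0,0],"twist":[0,0,-0.1],"gripper":213}]' >/dev/null; python3 chk.py 4 &&
python3 -m handwheel '[{"travel":[0,0,0],"twist":[0,0,-0.1],"gripper":213},{"travel":[0,0,0],"twist":[0,0,-0.1],"gripper":213}]' >/dev/null && python3 chk.py 5 &&
python3 -m handwheel '[{"travel":[0,0,0],"twist":[0,0,-0.1],"gripper":213},{"travel":[0,0,0],"twist":[0,0,-0.1],"gripper":213}]' >/dev/null && python3 chk.py 6 &&
python3 -m handwheel '[{"travel":[0,0,0],"twist":[0,0,-0.1],"gripper":213},{"travel":[0,0,0],"twist":[0,0,-0.1],"gripper":213}]' >/dev/null && python3 chk.py 7 &&
python3 -m handwheel '[{"travel":[0,0,0],"twist":[0,0,-0.1],"gripper":213},{"travel":[0,0,0],"twist":[0,0,-0.1],"gripper":213}]' >/dev/null && python3 chk.py 8 &&
python3 -m handwheel '[{"travel":[0,0,0],"twist":[0,0,-0.1],"gripper":213},{"travel":[0,0,0],"twist":[0,0,-0.1],"gripper":213}]' >/dev/null && python3 chk.py 9
```

```text
4 t 14.78 yaw 55.7 z 0.0845 pred end [318. 248.] [318. 240.] flow [ 2.3 -0.3] 16 op 0.165 F [2.1 1.7 1.5]
5 t 15.07 yaw 61.5 z 0.0845 pred end [318. 248.] [318. 240.] flow [ 2.9 -0.4] 19 op 0.161 F [1.5 2.4 1.6]
6 t 15.38 yaw 67.2 z 0.0845 pred end [319. 248.] [319. 239.] flow [ 3.  -0.1] 19 op 0.167 F [1.5 2.6 2.3]
7 t 15.68 yaw 72.9 z 0.0844 pred end [319. 248.] [319. 240.] flow [2.2 0.1] 19 op 0.166 F [0.6 3.2 2.2]
8 t 15.97 yaw 78.6 z 0.0843 pred end [319. 248.] [319. 240.] flow [2.1 0.2] 19 op 0.165 F [ 2.2  3.2 -1. ]
9 t 16.27 yaw 84.4 z 0.0843 pred end [319. 248.] [319. 240.] flow [ 2.3 -0.2] 19 op 0.164 F [ 2.4  4.3 -3. ]
```

```bash

python3 -m handwheel '[{"travel":[0,0,0],"twist":[0,0,-0.1],"gripper":210},{"travel":[0,0,0],"twist":[0,0,-0.1],"gripper":210}]' >/dev/null; python3 chk.py 10 &&
python3 -m handwheel '[{"travel":[0,0,0],"twist":[0,0,-0.1],"gripper":210},{"travel":[0,0,0],"twist":[0,0,-0.1],"gripper":210}]' >/dev/null && python3 chk.py 11 &&
python3 -m handwheel '[{"travel":[0,0,0],"twist":[0,0,-0.1],"gripper":210},{"travel":[0,0,0],"twist":[0,0,-0.1],"gripper":210}]' >/dev/null && python3 chk.py 12 &&
python3 -m handwheel '[{"travel":[0,0,0],"twist":[0,0,-0.1],"gripper":210},{"travel":[0,0,0],"twist":[0,0,-0.1],"gripper":210}]' >/dev/null && python3 chk.py 13
```

```text
10 t 16.57 yaw 90.1 z 0.0844 pred end [320. 248.] [320. 240.] flow [ 6.8 -1.1] 19 op 0.178 F [-0.5  2.3  1.9]
11 t 16.88 yaw 95.8 z 0.0844 pred end [320. 248.] [320. 240.] flow [ 6.6 -0.5] 19 op 0.182 F [-0.6  2.9  1.3]
12 t 17.18 yaw 101.6 z 0.0845 pred end [320. 248.] [320. 240.] flow [7.5 0.8] 19 op 0.175 F [0.3 3.3 2.7]
13 t 17.48 yaw 107.3 z 0.0844 pred end [321. 248.] [321. 240.] flow [5.5 0.6] 19 op 0.18 F [-0.5  4.2  1.6]
```

```bash

python3 -m handwheel '[{"travel":[0,0,0],"twist":[0,0,-0.1],"gripper":210},{"travel":[0,0,0],"twist":[0,0,-0.1],"gripper":210}]' >/dev/null; python3 chk.py 14 &&
python3 -m handwheel '[{"travel":[0,0,0],"twist":[0,0,-0.1],"gripper":210},{"travel":[0,0,0],"twist":[0,0,-0.1],"gripper":210}]' >/dev/null && python3 chk.py 15 &&
python3 -m handwheel '[{"travel":[0,0,0],"twist":[0,0,-0.1],"gripper":210},{"travel":[0,0,0],"twist":[0,0,-0.1],"gripper":210}]' >/dev/null && python3 chk.py 16 
python3 - <<'E'
import cv2,numpy as np
L=[cv2.resize(cv2.imread(f'pics/b{i}.png')[170:290,262:382],(200,200),interpolation=2) for i in (0,3,6,8,9,10,11,12,13,14,15,16)]
cv2.imwrite('pics/mont.png',np.vstack([np.hstack(L[i:i+4]) for i in (0,4,8)]))
E
```

```text
14 t 17.77 yaw 113.0 z 0.0844 pred end [321. 248.] [321. 240.] flow [6.2 0.7] 19 op 0.18 F [-0.3  3.9  2.4]
15 t 18.07 yaw 118.8 z 0.0844 pred end [321. 248.] [321. 240.] flow [9.7 0.8] 18 op 0.177 F [-0.9  4.6  2.2]
16 t 18.38 yaw 124.5 z 0.0843 pred end [321. 249.] [321. 240.] flow [10.   0.5] 18 op 0.177 F [-0.6  4.4  3. ]
```

View pics/mont.png

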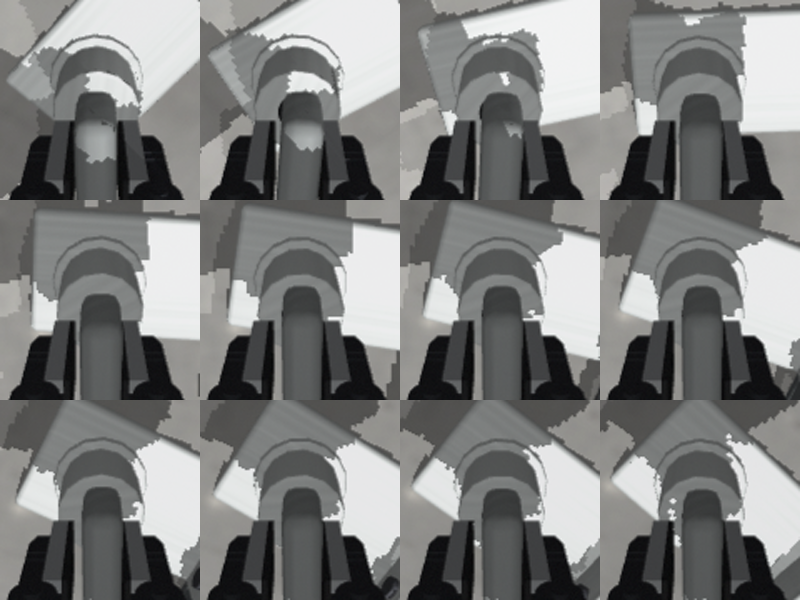

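```bash
python3 - <<'E'
from h import *
s=state();O=s['orientation'];
for z in(.074,.073,.066,.1,.092):
  print(z,[proj('wrist',s['eef_pos']+O@[x,0,s['eef_pos'][2]-z],s)[0].round(1) for x in(.022,)])
for i in (0,2,4,6,8,9,10,11,12,13,14,15,16):
  g=cv2.cvtColor(cv2.imread(f'pics/b{i}.png'),6).astype(float)
  dx=0
  pr=g[205:262,315:326].mean(1)
  print(i,pr[::2].astype(int))
E
```

```text
0.074 [array([321.1, 224.5])]
0.073 [array([321.1, 223.8])]
0.066 [array([321. , 218.6])]
0.1 [array([321.4, 248.6])]
0.092 [array([321.3, 240.3])]
0 [ 96  96  97  97 187 229 220 225 225 221 112  67  69  68  68  70  71  73
  78  95 126 144 152 159 165 165 165 165 164]
2 [ 92  93  94  93 185 207 223 225 222 229 105  62  64  65  64  64  66  68
  74  97 123 136 143 151 156 157 151 140 122]
4 [ 90  90  91  93 192 222 235 229 197 169  99  64  65  65  64  64  65  67
  70  92 118 131 135 132 131 118 112  97  94]
6 [ 89  89  90  90 130 172 163 161 144 140 113  65  65  66  64  65  66  66
  66  75  84  88  90  93  96  97  97  97  97]
8 [ 87  87  88  87  93 134 134 133 134 135 136  65  63  64  63  62  63  64
  64  67  74  83  87  90  93  95  95  95  95]
9 [ 87  86  87  87  90 133 133 132 131 132 134  68  62  63  62  62  62  63
  64  66  73  82  86  89  92  94  94  94  94]
10 [ 85  86  86  86  87 127 133 131 110  62  62  62  61  61  62  63  66  75
  82  86  89  92  92  92  92  92  92  92  92]
11 [ 85  85  85  86  86 127 132 130 111  62  62  62  60  61  61  62  65  73
  82  85  88  91  92  92  92  91  91  91  91]
12 [ 84  84  85  85  86 123 131 128 111  62  61  61  60  60  61  61  64  72
  81  84  87  91  91  91  91  91  91  91  91]
13 [ 83  83  84  84  84 114 130 126 126  66  60  61  60  59  60  61  62  69
  78  83  86  88  90  89  90  89  89  89  89]
14 [ 82  82  83  83  83 102 129 125 124  73  59  60  59  59  59  60  60  67
  75  81  84  87  88  89  89  88  88  88  88]
15 [ 81  82  82  82  82  88 128 124 123  87  59  59  59  58  58  59  60  63
  71  79  82  85  87  87  87  87  87  87  87]
16 [ 81  81  81  81  81  85 125 123 121 104  59  59  59  57  58  58  59  61
  68  77  81  83  86  87  86  86  86  86  86]
```

The edge profile shows the drop: the wing end moved up about 4.5 px between frames 9 and 10 (tool yaw 84→90°). Just before that, Fz showed the wing's weight hanging on the fingers. So the drop is at wing yaw ≈78°, and one full turn forward ends at 78°−360°.

```bash
python3 -c "
from h import *
s=state();print(s['joint_pos'],s['eef_pos'],s['force']);rel([.4787,-.0345,.082],124.5)"
python3 -m handwheel '[{"travel":[0,0,0],"twist":[0,0,0.1],"gripper":208},{"travel":[0,0,0.5],"twist":[0,0,0.25],"gripper":208},{"travel":[0,0,1],"twist":[0,0,0.4],"gripper":208},{"travel":[0,0,1.5],"twist":[0,0,0.55],"gripper":208},{"travel":[0,0,2],"twist":[0,0,0.7],"gripper":208},{"travel":[0,0,2.5],"twist":[0,0,0.85],"gripper":208},{"travel":[0,0,3],"twist":[0,0,1.0],"gripper":208},{"travel":[0,0,3],"twist":[0,0,1.0],"gripper":208},{"travel":[0,0,3],"twist":[0,0,1.0],"gripper":208}]'
python3 chk.py 20; python3 -c "
import cv2
print(cv2.cvtColor(cv2.imread('pics/b20.png'),6)[200:262,315:326].mean(1)[::2].astype(int))"
```

```text
[-0.05004289  0.40307172  0.06850636  2.0965844  -0.04481672  0.64359619
  2.22031639] [ 0.47844239 -0.03461977  0.08436522] [-1.11320671  4.47384377  1.62259786]
travel [-0.3 -0.   2.4] twist [ 0.    -0.    -0.001]
clock: 19.55
eef_pos: [0.4786, -0.0348, 0.0814]
orientation: [[-0.924, 0.383, -0.0], [0.383, 0.924, -0.0], [-0.0, -0.0, -1.0]]
force: [0.4, -0.0, -0.4]
opening: 0.183
finger_force: 0.0
20 t 19.55 yaw 67.5 z 0.0814 pred end [319. 251.] [319. 243.] flow [ 2.6 -3.3] 21 op 0.183 F [ 0.4 -0.  -0.4]
[ 95  88  89  89  89  90  90  96 165 142 139  85  65  66  65  64  65  67
  67  75  95 104 104  94  97  98  98  98  98  97  98]
```

```bash
python3 -m handwheel '[{"travel":[0,0,0],"twist":[0,0,0.1],"gripper":208},{"travel":[0,0,0.5],"twist":[0,0,0.26],"gripper":208},{"travel":[0,0,1],"twist":[0,0,0.42],"gripper":208},{"travel":[0,0,1.4],"twist":[0,0,0.58],"gripper":208},{"travel":[0,0,1.7],"twist":[0,0,0.74],"gripper":208},{"travel":[0,0,2],"twist":[0,0,0.9],"gripper":208},{"travel":[0,0,2.3],"twist":[0,0,1.06],"gripper":208},{"travel":[0,0,2.6],"twist":[0,0,1.22],"gripper":208},{"travel":[0,0,3],"twist":[0,0,1.38],"gripper":208},{"travel":[0,0,3],"twist":[0,0,1.48],"gripper":208}]'
python3 -m handwheel '[{"travel":[0,0,0],"twist":[0,0,0.1],"gripper":208},{"travel":[0,0,0.5],"twist":[0,0,0.26],"gripper":208},{"travel":[0,0,1],"twist":[0,0,0.42],"gripper":208},{"travel":[0,0,1.4],"twist":[0,0,0.58],"gripper":208},{"travel":[0,0,1.7],"twist":[0,0,0.74],"gripper":208},{"travel":[0,0,2],"twist":[0,0,0.9],"gripper":208},{"travel":[0,0,2.3],"twist":[0,0,1.06],"gripper":208},{"travel":[0,0,2.6],"twist":[0,0,1.22],"gripper":208},{"travel":[0,0,3],"twist":[0,0,1.38],"gripper":208},{"travel":[0,0,3],"twist":[0,0,1.48],"gripper":208}]'
python3 -m handwheel '[{"travel":[0,0,0],"twist":[0,0,0],"gripper":208},{"travel":[0,0,0],"twist":[0,0,0],"gripper":208}]' >/dev/null
cat > ed.py <<'E'
from h import *
import sys
s=state();O=s['orientation'];print(s['joint_pos'].round(2),s['eef_pos'].round(4),s['force'].round(1),'yaw',np.degrees(np.arctan2(O[1,1],O[0,1])).round(1))
w=capture('wrist');cv2.imwrite(f'pics/e{sys.argv[1]}.png',w)
for L in(0,-.008,-.012,-.016): print(L,'top row',(proj('wrist',s['eef_pos']+O@[.022,0,s['eef_pos'][2]-.1-L],s)[0][1]-2.5).round(1),'bot row',(proj('wrist',s['eef_pos']+O@[.022,0,s['eef_pos'][2]-.074-L],s)[0][1]+2).round(1))
g=cv2.cvtColor(w,6);print(g[200:262,315:326].mean(1)[::2].astype(int))
# wing lateral edges below pads' top ends: column profile
r=int(sys.argv[2]) if len(sys.argv)>2 else 236
print(g[r-1:r+2,290:350].mean(0)[::2].astype(int))
E
python3 ed.py 1
```

```text
clock: 20.85
eef_pos: [0.4783, -0.0347, 0.0783]
orientation: [[0.302, 0.953, -0.001], [0.953, -0.302, 0.0], [-0.0, -0.001, -1.0]]
force: [-1.5, 0.4, 0.4]
opening: 0.187
finger_force: 1.0
clock: 22.1
eef_pos: [0.4784, -0.0345, 0.0752]
orientation: [[0.977, -0.214, -0.001], [-0.214, -0.977, 0.0], [-0.001, -0.0, -1.0]]
force: [-2.0, 1.8, -0.4]
opening: 0.185
finger_force: 0.6
[-0.79  0.68  1.02  2.12 -0.83  0.81 -1.03] [ 0.4786 -0.0347  0.0754] [-0.6 -0.4 -0.1] yaw -102.1
0 top row 261.9 bot row 238.1
-0.008 top row 252.0 bot row 231.3
-0.012 top row 247.5 bot row 228.2
-0.016 top row 243.2 bot row 225.2
[124 219 222 178  98  97  97  96  95  94  94  96 124 127 120  76  71  66
  65  66  67  70  69  78 102 128 136 141 145 147 147]
[154  83 167 202 219 189 160 107  77  78  76  74  71  70  67  66  63  60
  68 120 121 123 124 123 122 108  89 153 163 163]
```

```bash
python3 -m handwheel '[{"travel":[0,0,0],"twist":[0,0,0],"gripper":230},{"travel":[0,0,0],"twist":[0,0,0],"gripper":230},{"travel":[0,0,0],"twist":[0,0,0],"gripper":230},{"travel":[0,0,0],"twist":[0,0,0],"gripper":190},{"travel":[0,0,0],"twist":[0,0,0],"gripper":70},{"travel":[0,0,0],"twist":[0,0,0],"gripper":70},{"travel":[0,0,0],"twist":[0,0,0],"gripper":70},{"travel":[0,0,0],"twist":[0,0,0],"gripper":70}]'
python3 -m handwheel '[{"travel":[0,0,0],"twist":[0,0,-0.1],"gripper":70},{"travel":[0,0,0],"twist":[0,0,-0.26],"gripper":70},{"travel":[0,0,0],"twist":[0,0,-0.43],"gripper":70},{"travel":[0,0,0],"twist":[0,0,-0.6],"gripper":70},{"travel":[0,0,0],"twist":[0,0,-0.77],"gripper":70},{"travel":[0,0,0],"twist":[0,0,-0.94],"gripper":70},{"travel":[0,0,0],"twist":[0,0,-1.1],"gripper":70},{"travel":[0,0,0],"twist":[0,0,-1.27],"gripper":70},{"travel":[0,0,0],"twist":[0,0,-1.43],"gripper":70},{"travel":[0,0,0],"twist":[0,0,-1.57],"gripper":70}]'
python3 -m handwheel '[{"travel":[0,0,0],"twist":[0,0,-0.14],"gripper":70},{"travel":[0,0,0],"twist":[0,0,-0.3],"gripper":70},{"travel":[0,0,0],"twist":[0,0,-0.46],"gripper":70},{"travel":[0,0,0],"twist":[0,0,-0.62],"gripper":70},{"travel":[0,0,0],"twist":[0,0,-0.78],"gripper":70},{"travel":[0,0,0],"twist":[0,0,-0.94],"gripper":70},{"travel":[0,0,0],"twist":[0,0,-1.1],"gripper":70},{"travel":[0,0,0],"twist":[0,0,-1.27],"gripper":70},{"travel":[0,0,0],"twist":[0,0,-1.43],"gripper":70},{"travel":[0,0,0],"twist":[0,0,-1.57],"gripper":70}]'
python3 -m handwheel '[{"travel":[0,0,0],"twist":[0,0,0],"gripper":120},{"travel":[0,0,0],"twist":[0,0,0],"gripper":190},{"travel":[0,0,0],"twist":[0,0,0],"gripper":208},{"travel":[0,0,0],"twist":[0,0,0],"gripper":208},{"travel":[0,0,0],"twist":[0,0,0],"gripper":208}]'
python3 ed.py 2
```

```text
clock: 23.4
eef_pos: [0.4786, -0.0346, 0.0754]
orientation: [[0.977, -0.212, -0.0], [-0.212, -0.977, -0.0], [-0.0, 0.0, -1.0]]
force: [-0.3, -0.3, -0.1]
opening: 0.726
finger_force: 0.0
clock: 24.65
eef_pos: [0.4786, -0.0347, 0.0755]
orientation: [[0.208, 0.978, 0.0], [0.978, -0.208, -0.0], [-0.0, 0.0, -1.0]]
force: [0.1, -0.4, -0.6]
opening: 0.727
finger_force: 0.0
clock: 25.9
eef_pos: [0.4786, -0.0348, 0.0754]
orientation: [[-0.978, 0.209, 0.0], [0.209, 0.978, -0.0], [-0.0, -0.0, -1.0]]
force: [-0.0, -0.5, -0.9]
opening: 0.725
finger_force: 0.0
clock: 26.52
eef_pos: [0.4786, -0.0345, 0.0754]
orientation: [[-0.977, 0.213, -0.0], [0.213, 0.977, -0.0], [-0.0, -0.0, -1.0]]
force: [0.8, -0.0, 0.4]
opening: 0.181
finger_force: 0.0
[-0.2   0.43  0.25  2.11 -0.18  0.63  1.52] [ 0.4786 -0.0345  0.0754] [ 0.8 -0.   0.4] yaw 77.7
0 top row 256.0 bot row 233.1
-0.008 top row 246.4 bot row 226.6
-0.012 top row 242.0 bot row 223.5
-0.016 top row 237.9 bot row 220.6
[137 121  87  87  87  87  88  88  88  91 133 135  91  63  64  63  63  65
  64  64  66  74  83  88  91  94  96  96  96  96  96]
[188 133 125 108 133 135 134 133 133 134 113  62  63  64  65  65  66  65
  65  65  62  62  99 134 131 130 129 129 124 157]
```

```bash
python3 -m handwheel '[{"travel":[0,0,0],"twist":[0,0,0.1],"gripper":208},{"travel":[0,0,0.3],"twist":[0,0,0.26],"gripper":208},{"travel":[0,0,0.6],"twist":[0,0,0.42],"gripper":208},{"travel":[0,0,0.9],"twist":[0,0,0.58],"gripper":208},{"travel":[0,0,1.2],"twist":[0,0,0.74],"gripper":208},{"travel":[0,0,1.5],"twist":[0,0,0.9],"gripper":208},{"travel":[0,0,1.7],"twist":[0,0,1.06],"gripper":208},{"travel":[0,0,1.9],"twist":[0,0,1.22],"gripper":208},{"travel":[0,0,2.2],"twist":[0,0,1.38],"gripper":208},{"travel":[0,0,2.4],"twist":[0,0,1.54],"gripper":208}]'
python3 -m handwheel '[{"travel":[0,0,0.3],"twist":[0,0,0.14],"gripper":208},{"travel":[0,0,0.5],"twist":[0,0,0.3],"gripper":208},{"travel":[0,0,0.8],"twist":[0,0,0.46],"gripper":208},{"travel":[0,0,1],"twist":[0,0,0.62],"gripper":208},{"travel":[0,0,1.2],"twist":[0,0,0.78],"gripper":208},{"travel":[0,0,1.5],"twist":[0,0,0.94],"gripper":208},{"travel":[0,0,1.7],"twist":[0,0,1.1],"gripper":208},{"travel":[0,0,1.9],"twist":[0,0,1.26],"gripper":208},{"travel":[0,0,2.2],"twist":[0,0,1.42],"gripper":208},{"travel":[0,0,2.4],"twist":[0,0,1.6],"gripper":208}]'
python3 -m handwheel '[{"travel":[0,0,0],"twist":[0,0,0],"gripper":208},{"travel":[0,0,0],"twist":[0,0,0],"gripper":208}]' >/dev/null
python3 ed.py 3
```

```text
clock: 27.82
eef_pos: [0.4781, -0.0345, 0.0729]
orientation: [[0.188, 0.982, -0.001], [0.982, -0.188, 0.0], [-0.0, -0.001, -1.0]]
force: [-4.1, -0.7, 2.4]
opening: 0.184
finger_force: 1.9
clock: 29.08
eef_pos: [0.4785, -0.0342, 0.0706]
orientation: [[0.976, -0.217, -0.0], [-0.217, -0.976, 0.0], [-0.0, -0.0, -1.0]]
force: [-0.8, 1.3, -0.9]
opening: 0.189
finger_force: 0.6
[-0.78  0.68  1.01  2.12 -0.84  0.81 -1.02] [ 0.4787 -0.0346  0.0706] [-0.4 -0.1  0.2] yaw -102.0
0 top row 268.4 bot row 242.5
-0.008 top row 257.7 bot row 235.3
-0.012 top row 252.9 bot row 231.9
-0.016 top row 248.3 bot row 228.8
[218 120 213 221 202 103  97  97  97  95  93  91  89  95 130  84  66  66
  67  68  69  70  71  74  92 116 132 136 140 143 143]
[149  90 125 195 223 165 163 157  78  77  75  73  72  71  68  67  68  64
  64 120 120 119 120 122 118  86  86 158 141 162]
```

```bash
python3 -m handwheel '[{"travel":[0,0,0],"twist":[0,0,0],"gripper":225},{"travel":[0,0,0],"twist":[0,0,0],"gripper":240},{"travel":[0,0,0],"twist":[0,0,0],"gripper":240},{"travel":[0,0,0],"twist":[0,0,0],"gripper":240},{"travel":[0,0,0],"twist":[0,0,0],"gripper":240}]'
python3 ed.py 4
```

```text
clock: 30.0
eef_pos: [0.479, -0.0339, 0.0708]
orientation: [[0.978, -0.209, 0.001], [-0.209, -0.978, 0.001], [0.0, -0.001, -1.0]]
force: [1.0, 5.0, 1.7]
opening: 0.131
finger_force: 59.2
[-0.78  0.68  1.01  2.12 -0.84  0.81 -1.02] [ 0.479  -0.0339  0.0708] [1.  5.  1.7] yaw -102.1
0 top row 268.2 bot row 242.4
-0.008 top row 257.5 bot row 235.1
-0.012 top row 252.7 bot row 231.8
-0.016 top row 248.1 bot row 228.6
[224 125 213 221 208 105  98  98  98  97  94  92  91  95 139  76  66  69
  69  69  72  73  75  78 100 124 139 144 149 154 154]
[157 146 108 152 210 226 220 162 162  93  77  76  73  72  70  69  67  68
  66  61 106 120 119 120 122 106  82 104 151 162]
```

The wing is clamped at 59 N with lift ≈ −16 mm, one full turn past the drop.

```bash
python3 -c "
from bench import *
print(hand_in())"
```

```text
the job is handed in; nothing more can be done
None
```

The dish stack stands upright and released in the empty compartment; the wing bolt was turned back until it dropped (seen in the wrist pictures and as its weight on the fingers, about 36° overshoot), then turned forward to one full turn past that point (estimated lift −16 mm) and left clamped at about 59 N, and the job was handed in at about 30 s with no verdict returned.

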